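# Sort the stripped robot car's parts into their moulded trays

### The arm

A 6-joint arm with a two-finger parallel gripper is mounted at the origin on the work surface. World frame = base frame: x ahead of the robot, y to its left, z up, the work surface at z = 0. Lengths are in m, angles in degrees, forces in N, time in s.
With the tool pointing down it reaches from about 0.4 to 0.825 m from the base axis. Payload 7 kg.
Tool frame: the origin (TCP) lies midway between the tips of the shut fingers; the grasp point (between the pads) lies r.hold_point_z behind it (r.hold_point_z is the distance from the TCP to the grasp point, in m); z points along the fingers, x is the direction in which the jaws open and shut, and the axes are right-handed (so a half turn about z gives the same grasp; the last joint's range is limited). The gripper opens to 88 mm and grips with 3 to 60 N. Pads are 19 mm wide; open, the fingers measure 130 mm over their backs; the gripper's body (78 mm by 193 mm) begins 47 mm behind the grasp point.
Start: joints at [87.668, 20.546, 0.682, 0, -70.136, -16.507], TCP at [0.218, 0.639, 0.227] pointing down, gripper open.
Joint ranges: [-176.03, 176.03], [-82.01, 121.73], [-58.28, 71.71], [-173.87, 95.51], [-174.79, -0.11], [-173.66, 173.66]. Speed limits (degrees/s): [136.94, 136.94, 172.46, 180, 180, 180].

### API

Orientations are given as [roll, pitch, yaw] about the fixed x, y, z axes, in that order (R = Rz(yaw) Ry(pitch) Rx(roll)).
In Python, from plant import get_state, viewer, close_job, r gives the robot as it stands.
- The arm moves only by the tool apply_moves, never from a script. Its argument "plan" is a list of rows, each a list of 3 entries, a list of its own where there are three numbers: the closure in counts, from 0 (fully open) to 255 (shut), then the shift along the tool's x, y, z in units of 50 mm (1.0 is 50 mm), then the turn about the tool's z in units of 6 degrees (1.0 is 6 degrees). A call has 1 to 12 rows; each row shifts and turns the commanded pose from where the row before left it, along the tool's axes as they then stand; what a row does not reach is not made up. A row lasts 1/8 s, in which the tool goes at most 62.5 mm and 10.7 degrees, less where a joint would pass 70% of its speed; a pose out of reach is approached as far as the arm can. A call is refused whole if a number of a shift passes 1 or a number of a turn 1, either way. A call with a gripper value outside its range is refused whole. The fingers move at their own pace and stop on an object; "squeeze" is the grip in N (left out, the last holds). Time passes only in rows, so rows that do not move let the fingers close. It gives the time, the measured TCP pose, the force and the opening at its end, in the units of the state.
- get_state(): the state, without advancing time (a new reading comes with each control period).
- viewer.capture(name): name is "side" or "top" or "wrist"; returns a dict with "frame" (400x640x3 uint8, blue, green, red), "K" (3x3 intrinsics, pixels), "R" (3x3) and "t" (3): a world point X has camera coordinates R X + t; the wrist camera has in their place "mount" (4x4, takes a point from camera to tool coordinates, whose origin is the TCP and whose axes are the tool frame's). Camera axes: x right, y down, z forward; pixel columns grow to the right and rows downward; lengths in m; the calibration is good to about 2 mm. A picture is of the moment at which its call begins: read the wrist's pose just before it. There is no depth.
- close_job(): hands the job in, once; it reports no verdict.
The state is a dict: "time_s": time; "joints": joint angles; "qd": joint speeds; "joint_torque": joint torques, N m; "tcp_pos": TCP position; "eef_rot": TCP orientation; "contact_force": force on the tool from outside, world axes, zero at the start; "moment": the same for the moment, N m; "gripper_width": finger opening in m.
Only numpy, scipy, OpenCV 4.12 (cv2) and the standard library are available. Lean on these libraries where they do the work, as an engineer would, in place of code of your own. Each camera call takes 0.05 s, during which the arm holds its last target.

### The job

The robot car on this bench has been stripped: put the loose wheel, the square fan, the two-cell battery pack and the gear motor each into the tray whose well is moulded for it, lying flat on the floor of the well. Set each part down rather than dropping it, leave it released, and don't knock over the jar of screws.

Things in the scene. Friction and masses are not known exactly. Their poses are not given: they have to be found in the camera images.
- wheel: Loose robot-car wheel lying flat on the blue bench mat (mat top at z = 0.002): black tyre, grey five-spoke rim, 60 mm diameter, 26 mm high, about 40 g. A plain cylinder to the fingers, grasped across its diameter. Origin at the centre of its underside, z up along its axle.
- fan: Loose square black cooling fan lying flat on the mat (z = 0.002), 60 x 60 mm, 25 mm high, about 60 g, with a round opening and seven blades; a solid square block to the fingers, grasped by two facing sides. Origin at the centre of its underside, x and y along its sides, z up.
- pack: Loose battery pack flat on the mat (z = 0.002): black holder 77 x 41 mm, 20 mm high, with two fat grey-green round cells side by side, about 110 g; a solid block to the fingers. Origin at the centre of its underside, x along its 77 mm length, y across, z up.
- motor: Loose gear motor on the mat (z = 0.002), 65 mm long, 19 wide, 22.5 high, 50 g: yellow gearbox block (38 mm, towards -x), round steel can (27 mm, +x). A white 5.4 mm shaft along y at x = -21.5 mm, mid-height, sticks out 9 mm each side (36 over all): grasp across y at the middle, where 22 mm pads clear it. Origin: centre of its underside, x along the length, z up.
- wheel_tray_well (a point): Centre of the floor of the wheel's tray: a round well, 76 mm diameter, in an 88 x 88 mm tray; x, y along the tray's sides, z up. Fixed grey moulded tray on the mat, 11 mm high: straight well walls, well 8 mm deep, floor 3 mm above the tray's underside, rim 6 mm wide; it never moves.
- fan_tray_well (a point): Centre of the floor of the fan's tray: a square well, 76 x 76 mm, in an 88 x 88 mm tray; x, y along its sides, z up. The fan may go in at any quarter turn. Fixed grey moulded tray on the mat, 11 mm high: straight well walls, well 8 mm deep, floor 3 mm above the tray's underside, rim 6 mm wide; it never moves.
- pack_tray_well (a point): Centre of the floor of the battery pack's tray: a plain rectangular well, 93 x 57 mm, in a 105 x 69 mm tray; x along its length, z up. The pack may go in either way round. Fixed grey moulded tray on the mat, 11 mm high: straight well walls, well 8 mm deep, floor 3 mm above the tray's underside, rim 6 mm wide; it never moves.
- motor_tray_well (a point): Centre of the floor of the motor's tray: a dog-bone well 81 x 52 mm, waisted to 36 mm wide over the middle 21 mm, in a 93 x 64 mm tray; x along its length, z up. The motor goes in lengthwise, either way round, its shaft in a wide end. Fixed grey moulded tray on the mat, 11 mm high: straight well walls, well 8 mm deep, floor 3 mm above the tray's underside, rim 6 mm wide; it never moves.
- jar: Closed clear jar of brass screws with a red lid, 52 mm diameter, 67 mm high, loose, standing on the mat among the parts; not to be knocked over. Origin at the centre of its underside, z up.
Not all that is in view belongs to the job. What is shaped like the motor but blue or purple is not meant.

How it is judged (in metres and radians):
At the end, for the whole second after the job is handed in: Each of the four parts lies flat (within 4 degrees) on the floor of its own tray's well (underside within 4 mm of the floor, centre within 14 mm of the well's centre, which any part fully inside its well meets), at rest and released; the jar of screws still stands (horizontal distance between wheel and wheel_tray_well below 0.014 m and z of wheel in the frame of wheel_tray_well between -0.004 and 0.004 m and angle between each of wheel, fan, pack, motor's own z axis and vertical below 0.07 rad and linear speed of each of wheel, fan, pack, motor below 0.02 m/s and horizontal distance between fan and fan_tray_well below 0.014 m and z of fan in the frame of fan_tray_well between -0.004 and 0.004 m and horizontal distance between pack and pack_tray_well below 0.014 m and z of pack in the frame of pack_tray_well between -0.004 and 0.004 m and horizontal distance between motor and motor_tray_well below 0.014 m and z of motor in the frame of motor_tray_well between -0.004 and 0.004 m and angle between jar's own z axis and vertical below 0.3 rad); the robot touches nothing.
It fails at once if the jar of screws is knocked over (tips by more than 30 degrees) (angle between jar's own z axis and vertical above 0.52 rad).
It fails at once if the wheel is dropped or thrown: it falls free of the fingers more than 60 mm above the bench (height (world z) of wheel above 0.062 m and contact force between the fingers and wheel below 0.01 N and linear speed of wheel above 0.35 m/s).
It fails at once if the fan is dropped or thrown: it falls free of the fingers more than 60 mm above the bench (height (world z) of fan above 0.062 m and contact force between the fingers and fan below 0.01 N and linear speed of fan above 0.35 m/s).
It fails at once if the battery pack is dropped or thrown: it falls free of the fingers more than 60 mm above the bench (height (world z) of pack above 0.062 m and contact force between the fingers and pack below 0.01 N and linear speed of pack above 0.35 m/s).
It fails at once if the motor is dropped or thrown: it falls free of the fingers more than 60 mm above the bench (height (world z) of motor above 0.062 m and contact force between the fingers and motor below 0.01 N and linear speed of motor above 0.35 m/s).
It also fails if it takes over 120 s, if anything falls off the work surface, if the arm or the gripper's body presses on something with over 40 N, if the wrist force passes 120 N, or if a joint passes its speed limit or range.

## Working session

There is one attempt and no reset: what is moved stays moved. The work goes in short steps, Python scripts to look and compute and a tool call to move; the robot and the scene stay as the last step left them, time stands still between calls to the robot, and variables do not carry over. Pictures are saved under pics/ and viewed, and the job is handed in when it is done.

Besides the shell and the picture viewer there is one more tool, called after "Call:" in YAML: its name, and indented under it one key for each argument. apply_moves: Moves the arm, as the interface text tells. Its arguments: {"type":"object","properties":{"plan":{"type":"array","items":{"type":"array"}},"squeeze":{"type":"number"}},"required":["plan"]}

```bash
mkdir -p pics; ls; python3 - <<'E'
from plant import get_state, viewer, r
import cv2
s=get_state(); print(s); print(r.hold_point_z, [a for a in dir(r) if a[0]!='_'])
for n in ("side","top","wrist"):
    c=viewer.capture(n); cv2.imwrite(f"pics/{n}0.png",c["frame"])
    print(n,{k:v.round(4).tolist() for k,v in c.items() if k!="frame"})
E
```

```text
pics
{'time_s': 0.0, 'joints': array([ 8.76682499e+01,  2.05915430e+01,  6.34681648e-01, -2.03454331e-02,
       -7.01349435e+01, -1.65065694e+01]), 'qd': array([ 0.05037381, -0.05830994,  0.08905839, -0.01949858, -0.09449859,
       -0.04939114]), 'joint_torque': array([ 3.05304602e-04, -5.82709908e+01,  2.93059123e+01,  6.99741080e+00,
        6.97597337e-03, -1.46000339e-04]), 'tcp_pos': array([0.21782701, 0.63838278, 0.22562765]), 'eef_rot': array([-1.79992251e+02, -9.34559768e-02, -1.08845255e+02]), 'contact_force': array([-1.21555108, -0.15114661, -0.04476275]), 'moment': array([-0.03581765, -0.03117277, -0.0378868 ]), 'gripper_width': 0.08771916234013812}
0.0188 ['Unreachable', 'hold_point_z']
side {'K': [[404.7072, 0.0, 320.0134], [0.0, 404.7072, 199.1129], [0.0, 0.0, 1.0]], 'R': [[0.8433, -0.5369, 0.0227], [-0.3315, -0.5531, -0.7643], [0.4229, 0.637, -0.6445]], 't': [-0.4361, 0.2287, 1.114]}
top {'K': [[484.6856, 0.0, 325.947], [0.0, 484.6856, 200.5749], [0.0, 0.0, 1.0]], 'R': [[0.0156, -0.9995, -0.029], [-0.9962, -0.013, -0.0865], [0.0861, 0.0302, -0.9958]], 't': [0.0276, 0.5126, 1.204]}
wrist {'K': [[306.5808, 0.0, 319.7027], [0.0, 306.5808, 201.8437], [0.0, 0.0, 1.0]], 'mount': [[1.0, 0.0003, -0.0004, -0.0009], [-0.0001, 0.9508, 0.3098, -0.085], [0.0005, -0.3098, 0.9508, -0.1595], [0.0, 0.0, 0.0, 1.0]]}
```

View pics/top0.png

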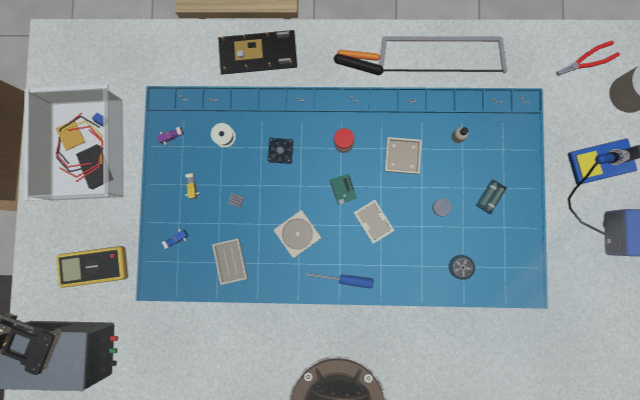

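View pics/side0.png

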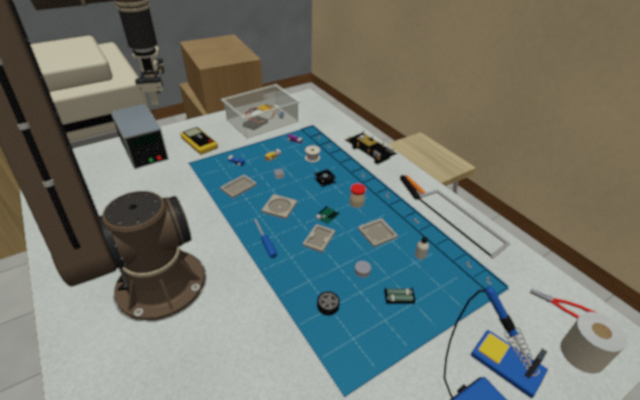

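View pics/wrist0.png

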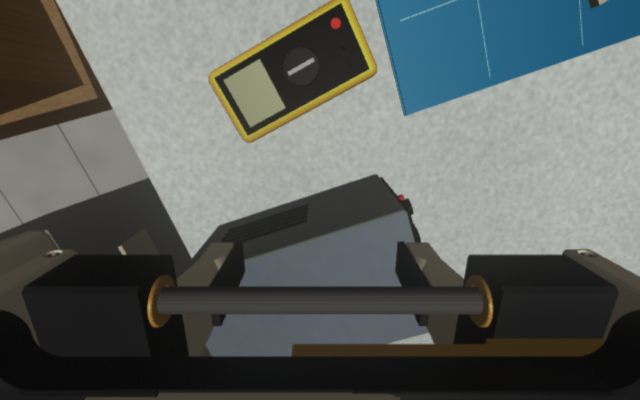

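The top view shows the wheel (461,267), the fan (281,151), the pack (491,196) and the yellow motor (192,186). Purple (171,135) and blue (175,239) are decoys. The jar lid is at (344,139). The trays look like: fan or square (403,155), wheel round (297,233), and two rectangular ones at (229,261) and (374,221). I'll enlarge to confirm.

```bash
cat > h.py <<'E'
import numpy as np, cv2
from plant import get_state, viewer, r
from scipy.spatial.transform import Rotation as Ro
def ray(c,uv,z,pose=None):
    """pixels -> world points on plane z"""
    uv=np.atleast_2d(np.array(uv,float)); d=np.c_[uv,np.ones(len(uv))]@np.linalg.inv(c["K"]).T
    if "mount" in c:
        p,R=pose; M=c["mount"]; Rw=R@M[:3,:3]; o=R@M[:3,3]+p
    else: Rw=c["R"].T; o=-c["R"].T@c["t"]
    d=d@Rw.T
    return o+d*((z-o[2])/d[:,2:3])
def pose(s=None):
    s=s or get_state(); return s["tcp_pos"],Ro.from_euler("xyz",s["eef_rot"],degrees=True).as_matrix()
E
python3 - <<'E'
import cv2
f=cv2.imread('pics/top0.png')
a=cv2.resize(f[115:305,135:335],None,fx=4,fy=3.0*4/3,interpolation=cv2.INTER_CUBIC)[:, :800]
cv2.imwrite('pics/a.png',cv2.resize(f[120:268,140:340],(800,592),interpolation=cv2.INTER_CUBIC))
cv2.imwrite('pics/b.png',cv2.resize(f[130:278,325:525],(800,592),interpolation=cv2.INTER_CUBIC))
cv2.imwrite('pics/c.png',cv2.resize(f[200:300,200:335],(800,592),interpolation=cv2.INTER_CUBIC))
E
```

```text
(no output)
```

View pics/a.png

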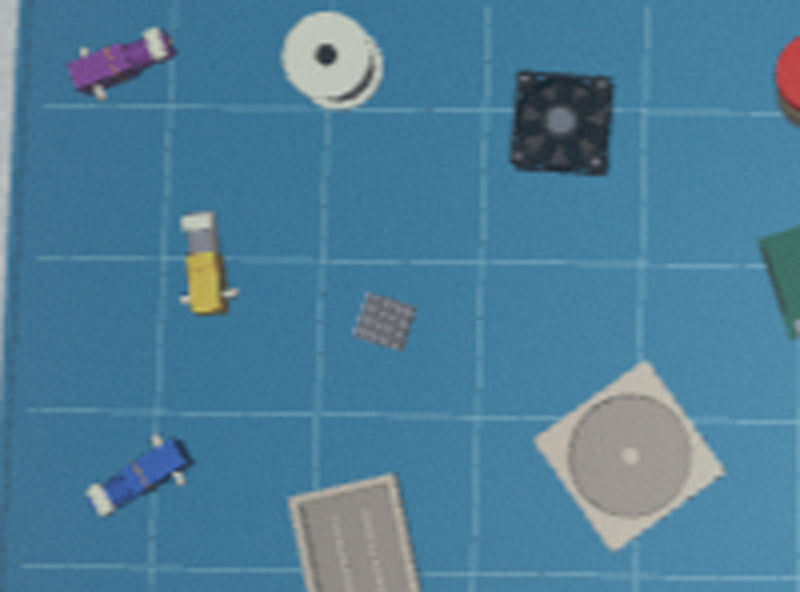

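View pics/b.png

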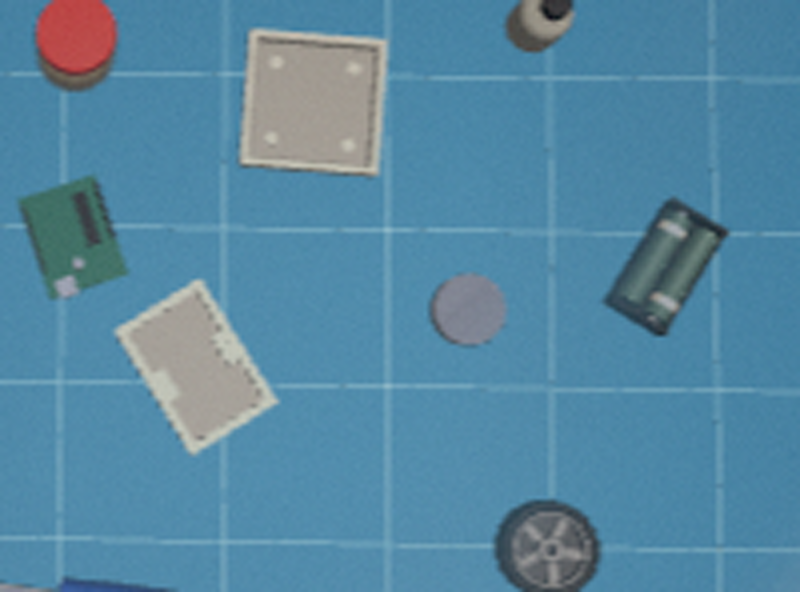

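View pics/c.png

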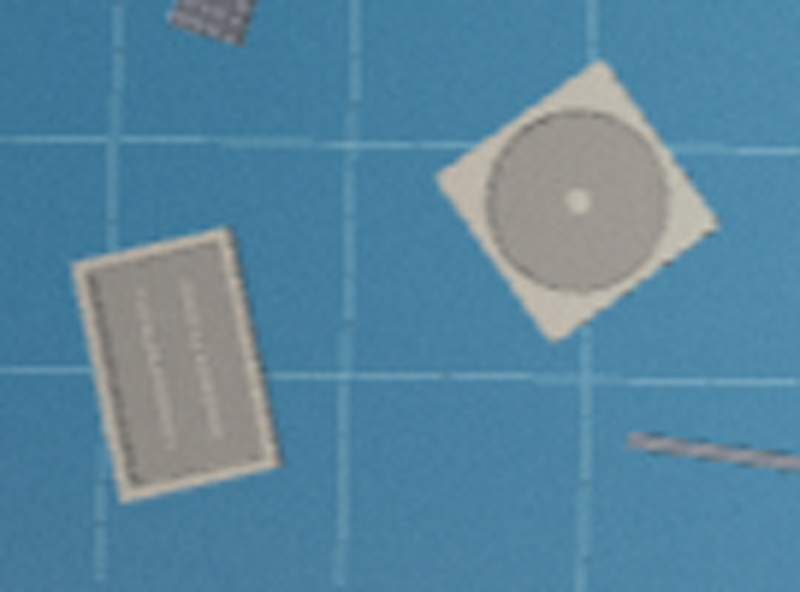

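```bash
cat > meas.py <<'E'
from h import *
c=viewer.capture("top"); f=c["frame"]; cv2.imwrite("pics/last_top.png",f)
print("cam",(-c["R"].T@c["t"]).round(3))
hsv=cv2.cvtColor(f,cv2.COLOR_BGR2HSV)
matm=cv2.inRange(hsv,(90,90,60),(112,255,255))
obj=255-matm; 
lines=cv2.inRange(hsv,(85,40,140),(112,140,255))   # printed grid lines
obj[lines>0]=0
obj=cv2.morphologyEx(obj,cv2.MORPH_OPEN,np.ones((3,3),np.uint8))
cv2.imwrite("pics/mask.png",obj)
n,lab,st,ce=cv2.connectedComponentsWithStats(obj)
C=dict(wheel=(461,267),fan=(281,151),pack=(491,196),motor=(192,180),wt=(297,233),ft=(403,155),pt=(229,261),mt=(374,221),jar=(344,139))
Z=dict(wheel=.028,fan=.027,pack=.022,motor=.0245,wt=.013,ft=.013,pt=.013,mt=.013,jar=.069)
for k,(u,v) in C.items():
    l=lab[v,u]
    if l==0: print(k,'none');continue
    cn=cv2.findContours((lab==l).astype(np.uint8),cv2.RETR_EXTERNAL,cv2.CHAIN_APPROX_NONE)[0][0][:,0]
    p=ray(c,cn,Z[k])[:,:2]
    (cx,cy),(w,h),a=cv2.minAreaRect((p*1000).astype(np.float32))
    if w<h: w,h,a=h,w,a+90
    print(k,st[l][:4],"c %.1f %.1f  size %.1f x %.1f long-axis yaw %.1f  rad %.0f"%(cx,cy,w,h,a,np.hypot(cx,cy)))
E
python3 meas.py
```

```text
cam [ 0.407 -0.002  1.244]
wheel [451 256  23  23] c 351.4 -304.0  size 54.4 x 53.9 long-axis yaw 90.9  rad 465
fan [268 138  25  25] c 638.5 153.9  size 60.5 x 58.3 long-axis yaw 175.2  rad 657
pack [481 182  25  30] c 528.4 -381.7  size 75.2 x 39.8 long-axis yaw 151.3  rad 652
motor [186 173  12  26] c 546.2 380.3  size 66.8 x 26.9 long-axis yaw 8.7  rad 666
wt [274 211  47  46] c 428.2 107.5  size 88.1 x 87.9 long-axis yaw 126.4  rad 441
ft [385 137  37  37] c 632.0 -160.2  size 89.6 x 89.1 long-axis yaw 176.2  rad 652
pt [213 239  34  45] c 355.8 278.1  size 104.1 x 71.0 long-axis yaw 13.8  rad 452
mt [355 200  38  43] c 462.3 -86.0  size 92.6 x 64.0 long-axis yaw 32.4  rad 470
jar [334 128  21  25] c 658.3 -8.5  size 59.9 x 49.2 long-axis yaw 0.6  rad 658
```

View pics/mask.png

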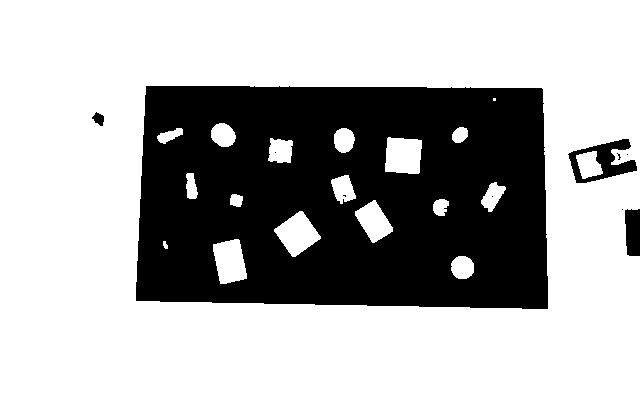

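The mask measures agree with the given sizes: trays 88×88, 104×71 and 93×64, pack 75×40, fan 60×58. All of them are within reach (0.44–0.67 m). The motor is the yellow one at (192,186); its shaft sits at the near end, so its +x points up the image.

Next is a move planner that prints the shift in tool units. The motor goes first.

```bash
cat >> h.py <<'E'
def go(x,y,z,yaw=None):
    s=get_state(); p,R=pose(s); print("t %.1f tcp %s yaw %.2f w %.4f F %s"%(s["time_s"],p.round(4),s["eef_rot"][2],s["gripper_width"],s["contact_force"].round(1)))
    d=R.T@(np.array([x,y,z])-p)/.05
    n=int(np.ceil(np.abs(d[:2]).max()/.8)) or 1
    print("shift total",d.round(3)," xy over",n,"rows:",(d[:2]/n).round(3))
    if yaw is not None:
        a=(yaw-s["eef_rot"][2]+90)%180-90
        print("turn units %.3f (world %.1f)"%(-a/6,a))
E
python3 -c "
from h import *
go(.546,.380,.16,-81.3)"
```

```text
t 0.2 tcp [0.2179 0.6386 0.226 ] yaw -108.84 w 0.0875 F [-0.4 -0.5  0.4]
shift total [ 2.774 -7.881  1.324]  xy over 10 rows: [ 0.277 -0.788]
turn units -4.590 (world 27.5)
```

Call:
apply_moves:
  plan:
    - [0, [0.277, -0.788, 0], 0]
    - [0, [0.277, -0.788, 0], 0]
    - [0, [0.277, -0.788, 0], 0]
    - [0, [0.277, -0.788, 0], 0]
    - [0, [0.277, -0.788, 0], 0]
    - [0, [0.277, -0.788, 0], 0]
    - [0, [0.277, -0.788, 0], 0]
    - [0, [0.277, -0.788, 0], 0]
    - [0, [0.277, -0.788, 0], 0]
    - [0, [0.277, -0.788, 0], 0]
    - [0, [0, 0, 0], 0]
  squeeze: 20

```text
time_s: 1.58
tcp_pos: [0.5479, 0.3784, 0.226]
eef_rot: [180.0, -0.1, -109.0]
contact_force: [-0.7, -0.2, 0.4]
gripper_width: 0.0875
```

Call:
apply_moves:
  plan:
    - [0, [0, 0, 0.26], -0.92]
    - [0, [0, 0, 0.26], -0.92]
    - [0, [0, 0, 0.26], -0.92]
    - [0, [0, 0, 0.26], -0.92]
    - [0, [0, 0, 0.26], -0.92]
    - [0, [0, 0, 0], 0]
    - [0, [0, 0, 0], 0]

```text
time_s: 2.45
tcp_pos: [0.5461, 0.381, 0.1621]
eef_rot: [-180.0, 0.0, -81.3]
contact_force: [-0.1, -0.8, 0.0]
gripper_width: 0.0877
```

```bash
python3 -c "
from h import *
go(.546,.380,.05,-81.3)
np.save('pose.npy',np.r_[pose()[0],pose()[1].ravel()])
c=viewer.capture('wrist'); cv2.imwrite('pics/w1.png',c['frame'])"
```

```text
t 2.5 tcp [0.5461 0.381  0.1621] yaw -81.33 w 0.0877 F [-0.1 -0.8  0. ]
shift total [0.019 0.006 2.241]  xy over 1 rows: [0.019 0.006]
turn units -0.005 (world 0.0)
```

View pics/w1.png

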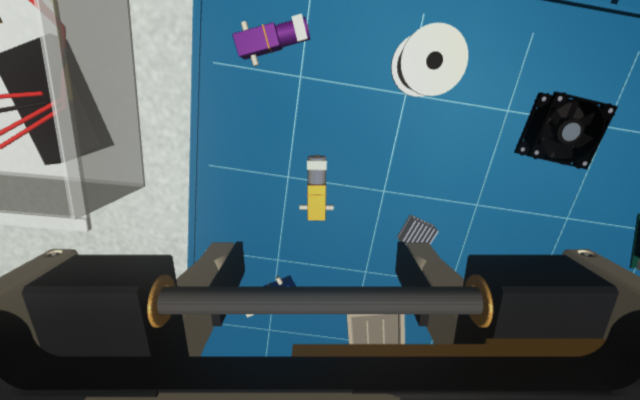

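The wrist view shows the yellow motor at (317,187), upright in the frame between the fingers. I'll measure its gearbox top.

```bash
cat > wm.py <<'E'
from h import *
import sys
# usage: wm.py pic lo hi z x0 y0 x1 y1   HSV mask rect on plane z, wrist
def rect(img,lo,hi,z,roi,name='m'):
    P=np.load('pose.npy'); c=viewer.capture('wrist') if False else None
    hsv=cv2.cvtColor(img,cv2.COLOR_BGR2HSV); m=cv2.inRange(hsv,lo,hi)
    k=np.zeros_like(m); x0,y0,x1,y1=roi; k[y0:y1,x0:x1]=255; m&=k
    cs=cv2.findContours(m,cv2.RETR_EXTERNAL,cv2.CHAIN_APPROX_NONE)[0]
    cn=max(cs,key=cv2.contourArea)[:,0]
    cam=dict(K=np.array([[306.5808,0,319.7027],[0,306.5808,201.8437],[0,0,1]]),mount=np.array([[1.0,.0003,-.0004,-.0009],[-.0001,.9508,.3098,-.085],[.0005,-.3098,.9508,-.1595],[0,0,0,1]]))
    p=ray(cam,cn,z,(P[:3],P[3:].reshape(3,3)))[:,:2]*1000
    (cx,cy),(w,h),a=cv2.minAreaRect(p.astype(np.float32))
    if w<h: w,h,a=h,w,a+90
    print(name,"px",cn.min(0),cn.max(0),"c %.1f %.1f size %.1f x %.1f longyaw %.1f"%(cx,cy,w,h,a))
    return p
E
python3 -c "
from wm import *
f=cv2.imread('pics/w1.png')
rect(f,(18,120,100),(35,255,255),.0245,(290,140,345,235),'gearbox')
rect(f,(0,0,90),(180,110,255),.013,(330,140,345,235),'shaft')
"
```

```text
gearbox px [308 185] [325 219] c 533.3 383.5 size 36.7 x 17.2 longyaw 8.0
shaft px [330 205] [333 210] c 526.3 366.3 size 5.7 x 3.2 longyaw 9.3
```

```bash
python3 -c "
from h import *
go(.5467,.385,.0125,-82)"
```

```text
t 2.5 tcp [0.5463 0.381  0.1623] yaw -81.32 w 0.0878 F [ 0.   0.4 -0.2]
shift total [-0.077 -0.019  2.996]  xy over 1 rows: [-0.077 -0.019]
turn units 0.114 (world -0.7)
```

Call:
apply_moves:
  plan:
    - [0, [-0.077, -0.019, 0.5], 0.114]
    - [0, [0, 0, 0.6], 0]
    - [0, [0, 0, 0.6], 0]
    - [0, [0, 0, 0.6], 0]
    - [0, [0, 0, 0.4], 0]
    - [0, [0, 0, 0.2], 0]
    - [0, [0, 0, 0], 0]
    - [0, [0, 0, 0], 0]

```text
time_s: 3.5
tcp_pos: [0.5471, 0.385, 0.0177]
eef_rot: [-179.9, 0.1, -81.9]
contact_force: [-0.2, -0.6, -0.3]
gripper_width: 0.0876
```

```bash
python3 -c "
from h import *
go(.5467,.385,.0125,-82)
cv2.imwrite('pics/w2.png',viewer.capture('wrist')['frame'])"
```

```text
t 3.5 tcp [0.5471 0.385  0.0177] yaw -81.92 w 0.0876 F [-0.2 -0.6 -0.3]
shift total [0.    0.008 0.105]  xy over 1 rows: [0.    0.008]
turn units 0.013 (world -0.1)
```

View pics/w2.png

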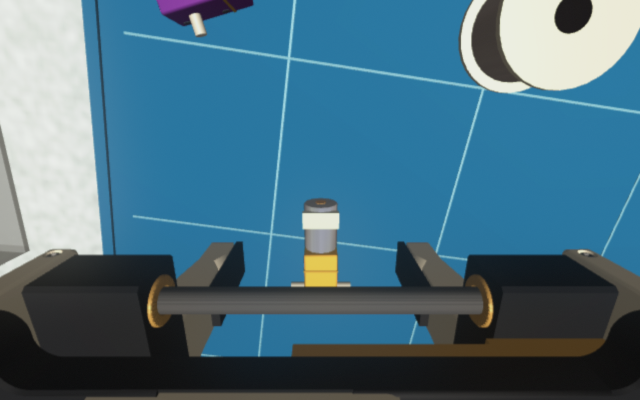

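The motor is centred at (320,245) between the pads. I'll go down the remaining 5 mm and close.

Call:
apply_moves:
  plan:
    - [0, [0, 0, 0.1], 0]
    - [0, [0, 0, 0], 0]
    - [255, [0, 0, 0], 0]
    - [255, [0, 0, 0], 0]
    - [255, [0, 0, 0], 0]
    - [255, [0, 0, 0], 0]
    - [255, [0, 0, 0], 0]
    - [255, [0, 0, 0], 0]
    - [255, [0, 0, 0], 0]
    - [255, [0, 0, 0], 0]
  squeeze: 20

```text
time_s: 4.8
tcp_pos: [0.5465, 0.3845, 0.0116]
eef_rot: [-180.0, -0.0, -81.9]
contact_force: [-0.5, 0.2, -0.7]
gripper_width: 0.0186
```

```bash
python3 -c "
from h import *
go(.5467,.385,.13,-82)
cv2.imwrite('pics/w3.png',viewer.capture('wrist')['frame'])"
```

```text
t 4.8 tcp [0.5465 0.3845 0.0116] yaw -81.92 w 0.0186 F [-0.5  0.2 -0.7]
shift total [-0.01  -0.005 -2.369]  xy over 1 rows: [-0.01  -0.005]
turn units 0.013 (world -0.1)
```

View pics/w3.png

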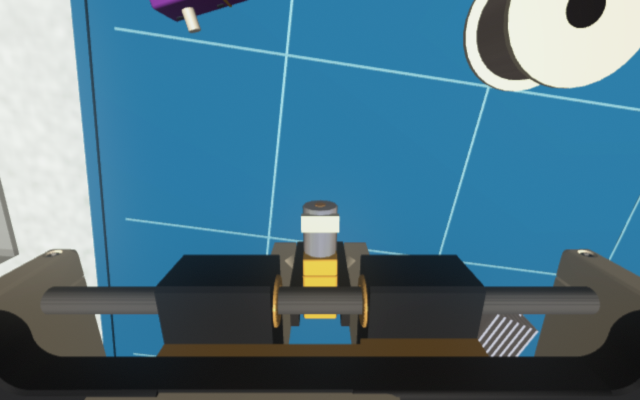

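Gripped at 18.6 mm width. I'll lift, carry and turn to the motor tray (462,−86, yaw 32.4).

Call:
apply_moves:
  plan:
    - [255, [0, 0, -0.4], 0]
    - [255, [0, 0, -0.7], 0]
    - [255, [0, 0, -0.7], 0]
    - [255, [0, 0, -0.6], 0]
    - [255, [0, 0, 0], -0.8]
    - [255, [0, 0, 0], -0.8]
    - [255, [0, 0, 0], -0.8]
    - [255, [0, 0, 0], -0.8]
    - [255, [0, 0, 0], -0.86]
    - [255, [0, 0, 0], 0]

```text
time_s: 6.1
tcp_pos: [0.5464, 0.3844, 0.1314]
eef_rot: [180.0, -0.0, -57.6]
contact_force: [0.2, -0.1, -1.0]
gripper_width: 0.0186
```

```bash
python3 -c "
from h import *
go(.4623,-.086,.13,-57.6)"
```

```text
t 6.1 tcp [0.5464 0.3844 0.1314] yaw -57.60 w 0.0186 F [ 0.2 -0.1 -1. ]
shift total [7.042 6.461 0.03 ]  xy over 9 rows: [0.782 0.718]
turn units -0.000 (world 0.0)
```

Call:
apply_moves:
  plan:
    - [255, [0.4, 0.367, 0], 0]
    - [255, [0.65, 0.596, 0], 0]
    - [255, [0.65, 0.596, 0], 0]
    - [255, [0.65, 0.596, 0], 0]
    - [255, [0.65, 0.596, 0], 0]
    - [255, [0.65, 0.596, 0], 0]
    - [255, [0.65, 0.596, 0], 0]
    - [255, [0.65, 0.596, 0], 0]
    - [255, [0.65, 0.596, 0], 0]
    - [255, [0.65, 0.596, 0], 0]
    - [255, [0.65, 0.596, 0], 0]
    - [255, [0.14, 0.13, 0], 0]

```text
time_s: 7.6
tcp_pos: [0.462, -0.0877, 0.1317]
eef_rot: [180.0, 0.0, -57.8]
contact_force: [0.3, -0.1, -0.3]
gripper_width: 0.0187
```

```bash
python3 -c "
from h import *
go(.4623,-.086,.03,-57.6)
cv2.imwrite('pics/w4.png',viewer.capture('wrist')['frame'])"
```

```text
t 7.6 tcp [ 0.462  -0.0877  0.1317] yaw -57.83 w 0.0187 F [ 0.3 -0.1 -0.3]
shift total [-0.025 -0.023  2.033]  xy over 1 rows: [-0.025 -0.023]
turn units -0.039 (world 0.2)
```

View pics/w4.png

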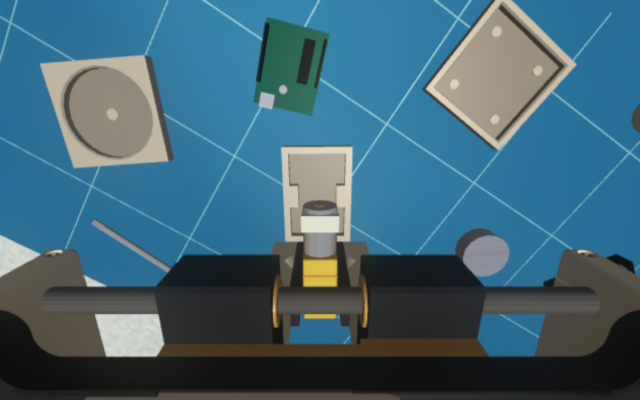

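The tray is aligned under the motor, with far-edge corners at (282,147) and (353,146). A quick check of those against the expected position:

```bash
python3 -c "
from h import *
P=pose();c=viewer.capture('wrist')
p=ray(c,[(282,147),(353,146)],.013,P);print(p.round(4),np.linalg.norm(p[0]-p[1]))
d=np.r_[np.cos(np.radians(32.4)),np.sin(np.radians(32.4))]
print(p[:,:2].mean(0)-.0465*d)"
```

```text
[[ 0.4836 -0.0335  0.013 ]
 [ 0.5185 -0.0871  0.013 ]] 0.06399554482402235
[ 0.46180565 -0.08522612]
```

Call:
apply_moves:
  plan:
    - [255, [-0.025, -0.023, 0.4], -0.039]
    - [255, [0, 0, 0.5], 0]
    - [255, [0, 0, 0.5], 0]
    - [255, [0, 0, 0.4], 0]
    - [255, [0, 0, 0.2], 0]
    - [255, [0, 0, 0], 0]

```text
time_s: 8.45
tcp_pos: [0.4631, -0.0836, 0.0312]
eef_rot: [179.9, 0.0, -57.3]
contact_force: [-0.5, -0.1, 0.5]
gripper_width: 0.0187
```

```bash
python3 -c "
from h import *
go(.462,-.0857,.0155,-57.6)"
```

```text
t 8.4 tcp [ 0.4631 -0.0836  0.0312] yaw -57.30 w 0.0187 F [-0.5 -0.1  0.5]
shift total [0.023 0.04  0.314]  xy over 1 rows: [0.023 0.04 ]
turn units 0.049 (world -0.3)
```

Call:
apply_moves:
  plan:
    - [255, [0.02, 0.03, 0.15], 0]
    - [255, [0, 0, 0.1], 0]
    - [255, [0, 0, 0.05], 0]
    - [255, [0, 0, 0], 0]
    - [255, [0, 0, 0], 0]

```text
time_s: 9.07
tcp_pos: [0.4626, -0.0858, 0.0167]
eef_rot: [-180.0, -0.0, -57.3]
contact_force: [0.9, -0.7, -0.1]
gripper_width: 0.0184
```

Call:
apply_moves:
  plan:
    - [255, [0, 0, 0.03], 0]
    - [255, [0, 0, 0], 0]
    - [200, [0, 0, 0], 0]
    - [150, [0, 0, 0], 0]
    - [100, [0, 0, 0], 0]
    - [100, [0, 0, 0], 0]
    - [100, [0, 0, 0], 0]
    - [100, [0, 0, -0.3], 0]
    - [0, [0, 0, -0.6], 0]
    - [0, [0, 0, -0.8], 0]
    - [0, [0, 0, -0.8], 0]
    - [0, [0, 0, 0], 0]

```text
time_s: 10.58
tcp_pos: [0.4645, -0.0855, 0.1432]
eef_rot: [-179.7, -0.2, -57.3]
contact_force: [0.1, -0.0, -0.1]
gripper_width: 0.0853
```

```bash
python3 -c "
from h import *
go(.56,-.30,.15,None)
f=viewer.capture('top')['frame'];cv2.imwrite('pics/t1.png',f)
cv2.imwrite('pics/w5.png',viewer.capture('wrist')['frame'])"
```

```text
t 10.6 tcp [ 0.4645 -0.0855  0.1432] yaw -57.30 w 0.0853 F [ 0.1 -0.  -0.1]
shift total [ 4.643  0.71  -0.128]  xy over 6 rows: [0.774 0.118]
```

View pics/w5.png

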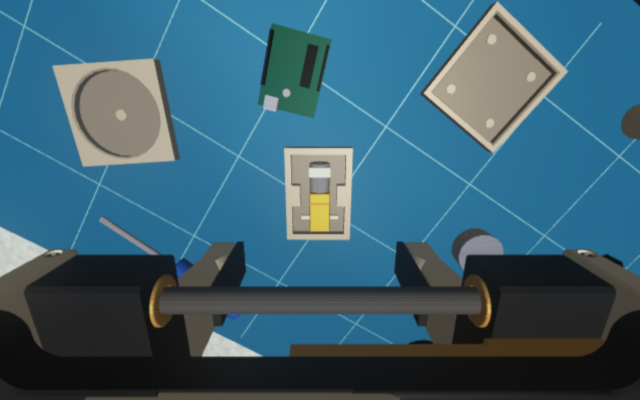

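The motor sits in the dog-bone well at (319,197), aligned and flat, with its shaft in the wide end. Next is the pack.

```bash
python3 -c "
from h import *
go(.53,-.383,.15,-118.7)"
```

```text
t 10.7 tcp [ 0.4623 -0.0857  0.1402] yaw -57.34 w 0.0871 F [ 0.   0.8 -0.1]
shift total [ 5.737  2.069 -0.198]  xy over 8 rows: [0.717 0.259]
turn units 10.227 (world -61.4)
```

Call:
apply_moves:
  plan:
    - [0, [0.717, 0.259, -0.05], 0]
    - [0, [0.717, 0.259, -0.05], 0]
    - [0, [0.717, 0.259, -0.05], 0]
    - [0, [0.717, 0.259, -0.05], 0]
    - [0, [0.717, 0.259, 0], 0]
    - [0, [0.717, 0.259, 0], 0]
    - [0, [0.717, 0.259, 0], 0]
    - [0, [0.717, 0.259, 0], 0]
    - [0, [0, 0, 0], 0.9]
    - [0, [0, 0, 0], 0.9]

```text
time_s: 11.92
tcp_pos: [0.5289, -0.3834, 0.1474]
eef_rot: [179.8, 0.2, -68.4]
contact_force: [-0.1, 0.6, -0.6]
gripper_width: 0.0874
```

Call:
apply_moves:
  plan:
    - [0, [0, 0, 0], 0.93]
    - [0, [0, 0, 0], 0.93]
    - [0, [0, 0, 0], 0.93]
    - [0, [0, 0, 0], 0.93]
    - [0, [0, 0, 0], 0.93]
    - [0, [0, 0, 0], 0.93]
    - [0, [0, 0, 0], 0.93]
    - [0, [0, 0, 0], 0.93]
    - [0, [0, 0, 0], 0.93]
    - [0, [0, 0, 0], 0]
    - [0, [0, 0, 0], 0]

```text
time_s: 13.3
tcp_pos: [0.5296, -0.3829, 0.149]
eef_rot: [179.9, -0.0, -118.2]
contact_force: [-1.1, 0.4, -0.1]
gripper_width: 0.0876
```

```bash
python3 -c "
from h import *
go(.53,-.383,.0125,-118.7)
np.save('pose.npy',np.r_[pose()[0],pose()[1].ravel()])
cv2.imwrite('pics/w6.png',viewer.capture('wrist')['frame'])
from wm import rect
rect(cv2.imread('pics/w6.png'),(0,0,0),(180,255,75),.022,(250,100,390,252),'dark')
rect(cv2.imread('pics/w6.png'),(30,0,0),(95,160,140),.022,(250,100,390,252),'all')
"
```

```text
t 13.3 tcp [ 0.5296 -0.3829  0.149 ] yaw -118.23 w 0.0876 F [-1.1  0.4 -0.1]
shift total [-0.003 -0.012  2.729]  xy over 1 rows: [-0.003 -0.012]
turn units 0.078 (world -0.5)
dark px [298 153] [343 231] c 529.8 -381.9 size 78.7 x 39.7 longyaw 148.3
all px [319 162] [340 227] c 523.9 -389.3 size 66.8 x 18.2 longyaw 148.9
```

View pics/w6.png

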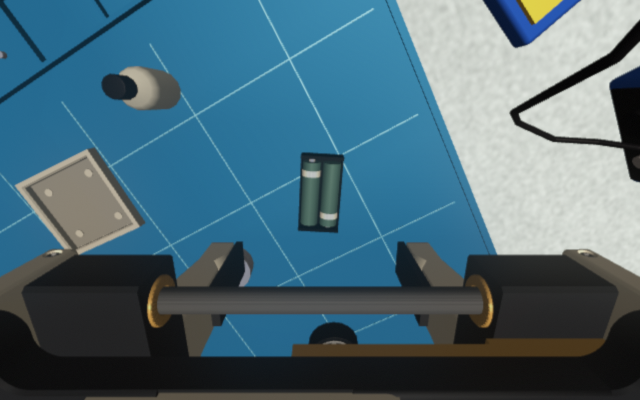

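The pack is at (321,192) and measures 79×40 with yaw 148.3, which fits. I'll descend and grasp.

Call:
apply_moves:
  plan:
    - [0, [0, 0, 0.3], 0.55]
    - [0, [0, 0, 0.6], 0]
    - [0, [0, 0, 0.6], 0]
    - [0, [0, 0, 0.6], 0]
    - [0, [0, 0, 0.4], 0]
    - [0, [0, 0, 0.2], 0]
    - [0, [0, 0, 0], 0]
    - [0, [0, 0, 0], 0]

```text
time_s: 14.35
tcp_pos: [0.5306, -0.3834, 0.016]
eef_rot: [-179.9, 0.0, -121.6]
contact_force: [0.1, -0.3, 0.7]
gripper_width: 0.0871
```

```bash
python3 -c "
from h import *
go(.5295,-.382,.0122,-121.7)"
```

```text
t 14.3 tcp [ 0.5306 -0.3834  0.016 ] yaw -121.62 w 0.0871 F [ 0.1 -0.3  0.7]
shift total [-0.012  0.034  0.076]  xy over 1 rows: [-0.012  0.034]
turn units 0.013 (world -0.1)
```

Call:
apply_moves:
  plan:
    - [0, [-0.012, 0.034, 0.08], 0]
    - [0, [0, 0, 0], 0]
    - [255, [0, 0, 0], 0]
    - [255, [0, 0, 0], 0]
    - [255, [0, 0, 0], 0]
    - [255, [0, 0, 0], 0]
    - [255, [0, 0, 0], 0]
    - [255, [0, 0, 0], 0]
    - [255, [0, 0, 0], 0]
  squeeze: 25

```text
time_s: 15.48
tcp_pos: [0.5288, -0.3817, 0.0111]
eef_rot: [180.0, -0.0, -121.6]
contact_force: [0.0, -0.0, -0.1]
gripper_width: 0.0407
```

```bash
python3 -c "
from h import *
go(.5295,-.382,.13,-76.2)"
```

```text
t 15.5 tcp [ 0.5288 -0.3817  0.0111] yaw -121.65 w 0.0407 F [ 0.  -0.  -0.1]
shift total [-2.000e-03 -1.400e-02 -2.379e+00]  xy over 1 rows: [-0.002 -0.014]
turn units -7.575 (world 45.4)
```

Call:
apply_moves:
  plan:
    - [255, [0, 0, -0.3], 0]
    - [255, [0, 0, -0.7], 0]
    - [255, [0, 0, -0.8], 0]
    - [255, [0, 0, -0.6], 0]
    - [255, [0, 0, 0], -0.95]
    - [255, [0, 0, 0], -0.95]
    - [255, [0, 0, 0], -0.95]
    - [255, [0, 0, 0], -0.95]
    - [255, [0, 0, 0], -0.95]
    - [255, [0, 0, 0], -0.95]
    - [255, [0, 0, 0], -0.95]
    - [255, [0, 0, 0], -0.93]

```text
time_s: 16.98
tcp_pos: [0.5289, -0.3817, 0.1322]
eef_rot: [-180.0, -0.0, -76.0]
contact_force: [0.1, 0.4, -0.6]
gripper_width: 0.0406
```

```bash
python3 -c "
from h import *
go(.3558,.278,.135,-76.2)
cv2.imwrite('pics/w7.png',viewer.capture('wrist')['frame'])"
```

```text
t 17.0 tcp [ 0.5289 -0.3817  0.1322] yaw -75.98 w 0.0406 F [ 0.1  0.4 -0.6]
shift total [-13.641   0.163  -0.063]  xy over 18 rows: [-0.758  0.009]
turn units 0.037 (world -0.2)
```

View pics/w7.png

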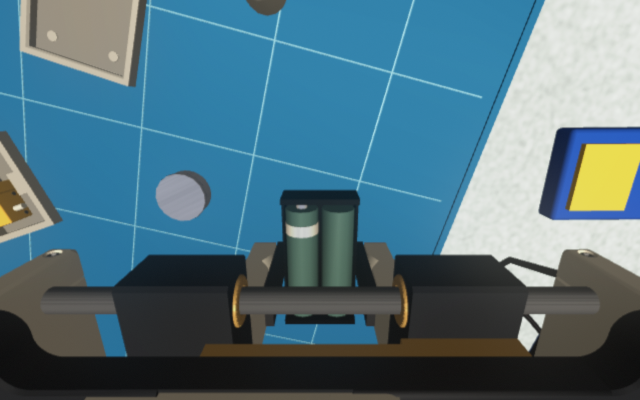

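Held cleanly. I'll carry it to the pack tray.

Call:
apply_moves:
  plan:
    - [255, [-0.4, 0.008, 0], 0]
    - [255, [-0.7, 0.008, 0], 0]
    - [255, [-0.7, 0.008, 0], 0]
    - [255, [-0.7, 0.008, 0], 0]
    - [255, [-0.7, 0.008, 0], 0]
    - [255, [-0.7, 0.008, 0], 0]
    - [255, [-0.7, 0.008, 0], 0]
    - [255, [-0.7, 0.008, 0], 0]
    - [255, [-0.7, 0.008, 0], 0]
    - [255, [-0.7, 0.008, 0], 0]

```text
time_s: 18.27
tcp_pos: [0.444, -0.056, 0.1316]
eef_rot: [-179.9, 0.0, -76.3]
contact_force: [0.8, -0.1, -0.9]
gripper_width: 0.0408
```

```bash
python3 -c "
from h import *
go(.3558,.278,.135,-76.2)"
```

```text
t 18.3 tcp [ 0.444  -0.056   0.1316] yaw -76.27 w 0.0408 F [ 0.8 -0.1 -0.9]
shift total [-6.907  0.128 -0.067]  xy over 9 rows: [-0.767  0.014]
turn units -0.012 (world 0.1)
```

Call:
apply_moves:
  plan:
    - [255, [-0.68, 0.012, 0], 0]
    - [255, [-0.68, 0.012, 0], 0]
    - [255, [-0.68, 0.012, 0], 0]
    - [255, [-0.68, 0.012, 0], 0]
    - [255, [-0.68, 0.012, 0], 0]
    - [255, [-0.68, 0.012, 0], 0]
    - [255, [-0.68, 0.012, 0], 0]
    - [255, [-0.68, 0.012, 0], 0]
    - [255, [-0.68, 0.012, 0], 0]
    - [255, [-0.68, 0.012, 0], 0]
    - [255, [0, 0, 0], 0]
    - [255, [0, 0, 0], 0]

```text
time_s: 19.77
tcp_pos: [0.3571, 0.2709, 0.1312]
eef_rot: [180.0, 0.0, -76.2]
contact_force: [-0.7, 0.1, -0.4]
gripper_width: 0.0408
```

```bash
python3 -c "
from h import *
go(.3558,.278,.03,-76.2)
np.save('pose.npy',np.r_[pose()[0],pose()[1].ravel()])
cv2.imwrite('pics/w8.png',viewer.capture('wrist')['frame'])"
```

```text
t 19.8 tcp [0.3571 0.2709 0.1312] yaw -76.19 w 0.0408 F [-0.7  0.1 -0.4]
shift total [-0.144 -0.009  2.024]  xy over 1 rows: [-0.144 -0.009]
turn units 0.002 (world -0.0)
```

View pics/w8.png

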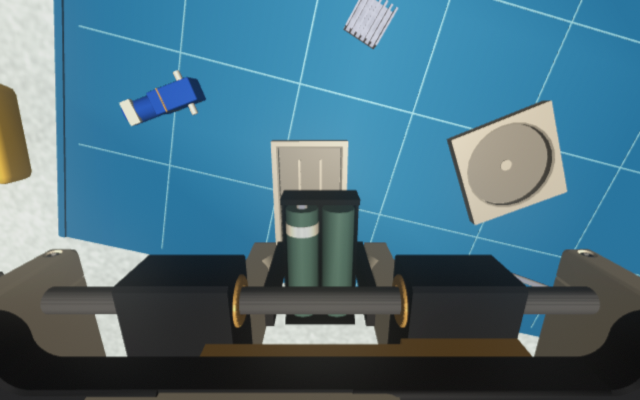

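```bash
python3 -c "
from h import *
P=np.load('pose.npy');P=(P[:3],P[3:].reshape(3,3));c=viewer.capture('wrist')
p=ray(c,[(271,142),(348,141)],.013,P);print(p.round(4),np.linalg.norm(p[0]-p[1]))
d=np.r_[np.cos(np.radians(13.8)),np.sin(np.radians(13.8))]
print(p[:,:2].mean(0)-.0525*d)
e=(p[1]-p[0])[:2];print(np.degrees(np.arctan2(e[1],e[0]))+90)
print(pose()[0])"
```

```text
[[0.3964 0.3261 0.013 ]
 [0.4137 0.2594 0.013 ]] 0.06895291406843365
[0.35404534 0.28025284]
14.55808583266139
[0.35753337 0.27058822 0.13120458]
```

The wrist and top views agree to 2–3 mm, so I'll aim at (355,279).

Call:
apply_moves:
  plan:
    - [255, [-0.17, 0, 0.3], 0]
    - [255, [0, 0.025, 0.5], 0]
    - [255, [0, 0, 0.5], 0]
    - [255, [0, 0, 0.4], 0]
    - [255, [0, 0, 0.3], 0]
    - [255, [0, 0, 0.1], 0]
    - [255, [0, 0, 0], 0]
    - [255, [0, 0, 0], 0]

```text
time_s: 20.88
tcp_pos: [0.3549, 0.2795, 0.0267]
eef_rot: [-180.0, 0.0, -76.2]
contact_force: [-0.4, 0.7, -1.9]
gripper_width: 0.0408
```

```bash
python3 -c "
from h import *
go(.355,.279,.0155,-76)"
```

```text
t 20.9 tcp [0.3549 0.2795 0.0267] yaw -76.18 w 0.0408 F [-0.4  0.7 -1.9]
shift total [0.011 0.    0.224]  xy over 1 rows: [0.011 0.   ]
turn units -0.031 (world 0.2)
```

Call:
apply_moves:
  plan:
    - [255, [0, 0, 0.12], 0]
    - [255, [0, 0, 0.08], 0]
    - [255, [0, 0, 0.02], 0]
    - [255, [0, 0, 0], 0]
    - [255, [0, 0, 0], 0]

```text
time_s: 21.5
tcp_pos: [0.3546, 0.2793, 0.0151]
eef_rot: [-180.0, 0.0, -76.2]
contact_force: [0.4, -0.1, -1.0]
gripper_width: 0.0408
```

Call:
apply_moves:
  plan:
    - [110, [0, 0, 0], 0]
    - [80, [0, 0, 0], 0]
    - [60, [0, 0, 0], 0]
    - [60, [0, 0, 0], 0]
    - [60, [0, 0, 0], 0]
    - [40, [0, 0, -0.3], 0]
    - [0, [0, 0, -0.6], 0]
    - [0, [0, 0, -0.8], 0]
    - [0, [0, 0, -0.8], 0]
    - [0, [0, 0, 0], 0]
    - [0, [0, 0, 0], 0]

```text
time_s: 22.88
tcp_pos: [0.3543, 0.279, 0.1397]
eef_rot: [180.0, 0.0, -76.2]
contact_force: [0.5, 0.7, 0.3]
gripper_width: 0.0876
```

```bash
python3 -c "
from h import *
go(.636,.156,.15,-4.8)
cv2.imwrite('pics/w9.png',viewer.capture('wrist')['frame'])"
```

```text
t 22.9 tcp [0.3543 0.279  0.1397] yaw -76.18 w 0.0876 F [0.5 0.7 0.3]
shift total [ 3.734 -4.884 -0.207]  xy over 7 rows: [ 0.533 -0.698]
turn units -11.897 (world 71.4)
```

View pics/w9.png

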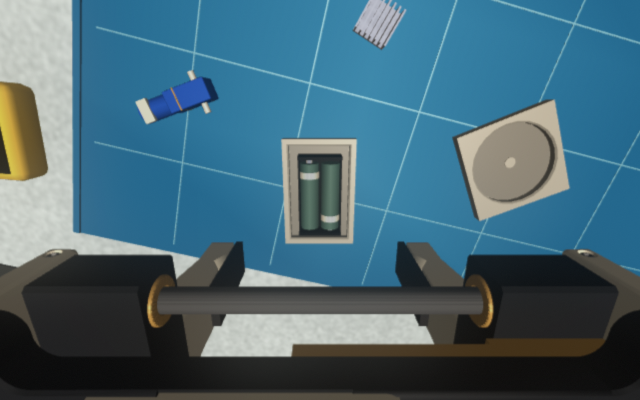

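The pack sits in its well at (320,193). Next is the fan, with grasp yaw −94.8.

Call:
apply_moves:
  plan:
    - [0, [0.467, -0.61, -0.04], 0]
    - [0, [0.467, -0.61, -0.04], 0]
    - [0, [0.467, -0.61, -0.04], 0]
    - [0, [0.467, -0.61, -0.04], 0]
    - [0, [0.467, -0.61, -0.04], 0]
    - [0, [0.467, -0.61, 0], 0]
    - [0, [0.467, -0.61, 0], 0]
    - [0, [0.467, -0.61, 0], 0]
    - [0, [0, 0, 0], 0.8]
    - [0, [0, 0, 0], 0.8]
    - [0, [0, 0, 0], 0.8]
    - [0, [0, 0, 0], 0.7]

```text
time_s: 24.42
tcp_pos: [0.6354, 0.1558, 0.1479]
eef_rot: [179.8, -0.1, -94.9]
contact_force: [0.2, -0.9, -0.3]
gripper_width: 0.0877
```

Call:
apply_moves:
  plan:
    - [0, [0, 0, 0], 0]
    - [0, [0, 0, 0], 0]

```text
time_s: 24.68
tcp_pos: [0.6358, 0.1561, 0.149]
eef_rot: [179.9, -0.1, -94.7]
contact_force: [0.1, -0.6, -0.9]
gripper_width: 0.0876
```

```bash
python3 -c "
from h import *
go(.638,.156,.012,-94.8)
np.save('pose.npy',np.r_[pose()[0],pose()[1].ravel()])
cv2.imwrite('pics/w10.png',viewer.capture('wrist')['frame'])
from wm import rect
rect(cv2.imread('pics/w10.png'),(0,0,0),(180,255,85),.027,(230,100,400,240),'fan')
"
```

```text
t 24.7 tcp [0.6358 0.1561 0.149 ] yaw -94.68 w 0.0876 F [ 0.1 -0.6 -0.9]
shift total [-0.005 -0.048  2.741]  xy over 1 rows: [-0.005 -0.048]
turn units 0.021 (world -0.1)
fan px [287 156] [351 221] c 641.3 157.0 size 63.9 x 59.8 longyaw 176.0
```

View pics/w10.png

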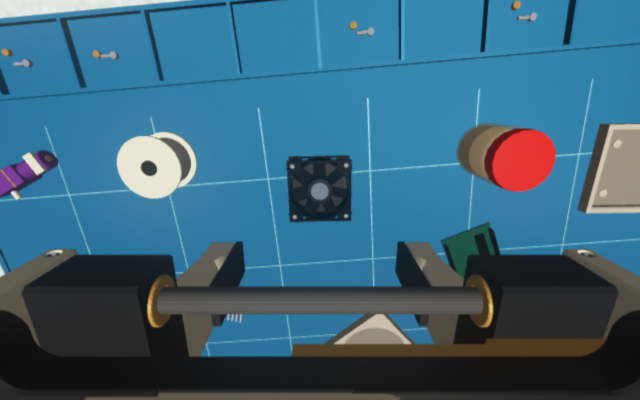

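The fan is centred at (319,189), square to the jaws. The jar stands clear at (515,160). I'll descend and grasp.

Call:
apply_moves:
  plan:
    - [0, [0, -0.06, 0.3], 0]
    - [0, [0, 0, 0.6], 0]
    - [0, [0, 0, 0.6], 0]
    - [0, [0, 0, 0.6], 0]
    - [0, [0, 0, 0.4], 0]
    - [0, [0, 0, 0.2], 0]
    - [0, [0, 0, 0], 0]
    - [0, [0, 0, 0], 0]

```text
time_s: 25.72
tcp_pos: [0.6397, 0.1562, 0.0159]
eef_rot: [-179.9, 0.0, -94.8]
contact_force: [-0.5, 1.2, 0.6]
gripper_width: 0.0873
```

```bash
python3 -c "
from h import *
go(.639,.1565,.0125,-94.5)"
```

```text
t 25.7 tcp [0.6397 0.1562 0.0159] yaw -94.75 w 0.0873 F [-0.5  1.2  0.6]
shift total [-0.004  0.015  0.067]  xy over 1 rows: [-0.004  0.015]
turn units -0.042 (world 0.3)
```

Call:
apply_moves:
  plan:
    - [0, [0, 0.01, 0.06], 0]
    - [0, [0, 0, 0], 0]
    - [255, [0, 0, 0], 0]
    - [255, [0, 0, 0], 0]
    - [255, [0, 0, 0], 0]
    - [255, [0, 0, 0], 0]
    - [255, [0, 0, 0], 0]
    - [255, [0, 0, 0], 0]
  squeeze: 20

```text
time_s: 26.72
tcp_pos: [0.6387, 0.156, 0.0121]
eef_rot: [-180.0, 0.0, -94.8]
contact_force: [-0.7, -0.5, 1.6]
gripper_width: 0.0597
```

```bash
python3 -c "
from h import *
go(.632,-.1602,.16,-93.8)"
```

```text
t 26.7 tcp [0.6387 0.156  0.0121] yaw -94.77 w 0.0597 F [-0.7 -0.5  1.6]
shift total [ 6.313 -0.393 -2.958]  xy over 8 rows: [ 0.789 -0.049]
turn units -0.162 (world 1.0)
```

Gripped at 59.7 mm. I'll lift to z = 0.16, well over the jar, then carry.

Call:
apply_moves:
  plan:
    - [255, [0, 0, -0.3], 0]
    - [255, [0, 0, -0.7], 0]
    - [255, [0, 0, -0.8], 0]
    - [255, [0, 0, -0.8], 0]
    - [255, [0, 0, -0.4], -0.16]
    - [255, [0, 0, 0], 0]

```text
time_s: 27.48
tcp_pos: [0.6396, 0.1565, 0.1651]
eef_rot: [-179.8, 0.1, -93.8]
contact_force: [0.4, 0.6, -0.4]
gripper_width: 0.0597
```

Call:
apply_moves:
  plan:
    - [255, [0.4, -0.04, 0], 0]
    - [255, [0.657, -0.04, 0], 0]
    - [255, [0.657, -0.04, 0], 0]
    - [255, [0.657, -0.04, 0], 0]
    - [255, [0.657, -0.04, 0], 0]
    - [255, [0.657, -0.04, 0], 0]
    - [255, [0.657, -0.04, 0], 0]
    - [255, [0.657, -0.04, 0], 0]
    - [255, [0.657, -0.04, 0], 0]
    - [255, [0.657, -0.04, 0], 0]
    - [255, [0, 0, 0], 0]
    - [255, [0, 0, 0], 0]

```text
time_s: 28.98
tcp_pos: [0.6369, -0.1607, 0.1611]
eef_rot: [179.9, 0.0, -93.9]
contact_force: [0.6, -0.2, -0.5]
gripper_width: 0.06
```

```bash
python3 -c "
from h import *
go(.632,-.1602,.03,-93.8)
np.save('pose.npy',np.r_[pose()[0],pose()[1].ravel()])
cv2.imwrite('pics/w11.png',viewer.capture('wrist')['frame'])"
```

```text
t 29.0 tcp [ 0.6369 -0.1607  0.1611] yaw -93.87 w 0.0600 F [ 0.6 -0.2 -0.5]
shift total [-0.003  0.093  2.623]  xy over 1 rows: [-0.003  0.093]
turn units -0.012 (world 0.1)
```

View pics/w11.png

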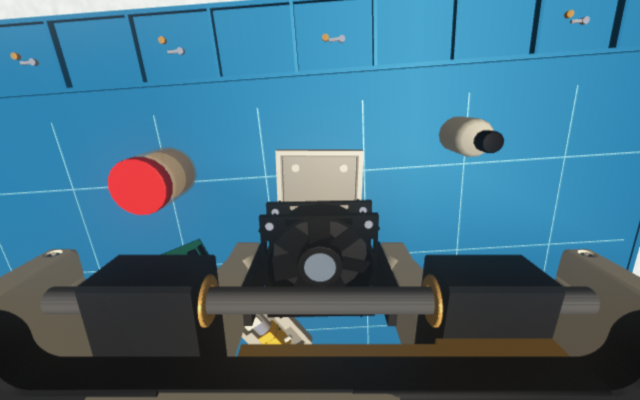

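```bash
python3 -c "
from h import *
P=np.load('pose.npy');P=(P[:3],P[3:].reshape(3,3));c=viewer.capture('wrist')
p=ray(c,[(276,151),(363,150.5)],.013,P);print(p.round(4),np.linalg.norm(p[0]-p[1]))
e=(p[1]-p[0])[:2];a=np.arctan2(e[1],e[0])+np.pi/2;print(np.degrees(a))
print(p[:,:2].mean(0)-.044*np.r_[np.cos(a),np.sin(a)])"
```

```text
[[ 0.6781 -0.1187  0.013 ]
 [ 0.6727 -0.2056  0.013 ]] 0.08707579388762908
-3.5301070032674473
[ 0.63146092 -0.15945196]
```

This agrees to 1 mm with the top view. I'll descend.

Call:
apply_moves:
  plan:
    - [255, [0, 0.1, 0.4], 0]
    - [255, [0, 0, 0.6], 0]
    - [255, [0, 0, 0.6], 0]
    - [255, [0, 0, 0.5], 0]
    - [255, [0, 0, 0.4], 0]
    - [255, [0, 0, 0.15], 0]
    - [255, [0, 0, 0], 0]
    - [255, [0, 0, 0], 0]

```text
time_s: 30.08
tcp_pos: [0.6334, -0.1598, 0.0306]
eef_rot: [-179.9, -0.0, -93.8]
contact_force: [-0.1, 0.7, -0.8]
gripper_width: 0.0606
```

```bash
python3 -c "
from h import *
go(.6317,-.16,.0158,-93.7)"
```

```text
t 30.1 tcp [ 0.6334 -0.1598  0.0306] yaw -93.78 w 0.0606 F [-0.1  0.7 -0.8]
shift total [0.007 0.033 0.295]  xy over 1 rows: [0.007 0.033]
turn units -0.013 (world 0.1)
```

Call:
apply_moves:
  plan:
    - [255, [0, 0.025, 0.15], 0]
    - [255, [0, 0, 0.1], 0]
    - [255, [0, 0, 0.035], 0]
    - [255, [0, 0, 0], 0]
    - [255, [0, 0, 0], 0]

```text
time_s: 30.7
tcp_pos: [0.6315, -0.1599, 0.0153]
eef_rot: [-180.0, 0.0, -93.8]
contact_force: [-0.4, 0.1, -0.6]
gripper_width: 0.0597
```

Call:
apply_moves:
  plan:
    - [60, [0, 0, 0], 0]
    - [40, [0, 0, 0], 0]
    - [20, [0, 0, 0], 0]
    - [20, [0, 0, 0], 0]
    - [10, [0, 0, 0], 0]
    - [0, [0, 0, -0.3], 0]
    - [0, [0, 0, -0.6], 0]
    - [0, [0, 0, -0.8], 0]
    - [0, [0, 0, -0.8], 0]
    - [0, [0, 0, 0], 0]
    - [0, [0, 0, 0], 0]

```text
time_s: 32.08
tcp_pos: [0.6313, -0.1597, 0.1411]
eef_rot: [-179.9, 0.0, -93.8]
contact_force: [-0.4, -0.4, -0.4]
gripper_width: 0.0878
```

```bash
python3 -c "
from h import *
go(.353,-.303,.145,-135)
cv2.imwrite('pics/w12.png',viewer.capture('wrist')['frame'])"
```

```text
t 32.1 tcp [ 0.6313 -0.1597  0.1411] yaw -93.82 w 0.0878 F [-0.4 -0.4 -0.4]
shift total [ 3.229  5.363 -0.085]  xy over 7 rows: [0.461 0.766]
turn units 6.864 (world -41.2)
```

View pics/w12.png

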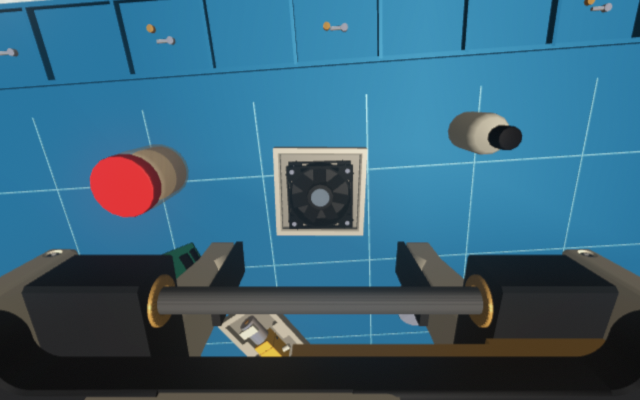

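The fan sits flat in its well at (320,193). Last is the wheel; any yaw will do, so I keep the current one.

Call:
apply_moves:
  plan:
    - [0, [0.3, 0.5, 0], 0]
    - [0, [0.366, 0.608, 0], 0]
    - [0, [0.366, 0.608, 0], 0]
    - [0, [0.366, 0.608, 0], 0]
    - [0, [0.366, 0.608, 0], 0]
    - [0, [0.366, 0.608, 0], 0]
    - [0, [0.366, 0.608, 0], 0]
    - [0, [0.366, 0.608, 0], 0]
    - [0, [0.366, 0.608, 0], 0]
    - [0, [0, 0, 0], 0]
    - [0, [0, 0, 0], 0]

```text
time_s: 33.5
tcp_pos: [0.353, -0.3031, 0.14]
eef_rot: [180.0, 0.0, -93.8]
contact_force: [1.2, 0.3, 0.6]
gripper_width: 0.0874
```

```bash
python3 -c "
from h import *
go(.353,-.303,.012,None)
np.save('pose.npy',np.r_[pose()[0],pose()[1].ravel()])
cv2.imwrite('pics/w13.png',viewer.capture('wrist')['frame'])
from wm import rect
rect(cv2.imread('pics/w13.png'),(0,0,0),(180,255,85),.028,(230,100,400,245),'wheel')
"
```

```text
t 33.5 tcp [ 0.353  -0.3031  0.14  ] yaw -93.83 w 0.0874 F [1.2 0.3 0.6]
shift total [-2.00e-03 -1.00e-03  2.56e+00]  xy over 1 rows: [-0.002 -0.001]
wheel px [290 166] [352 230] c 352.2 -303.3 size 62.3 x 57.9 longyaw 176.2
```

View pics/w13.png

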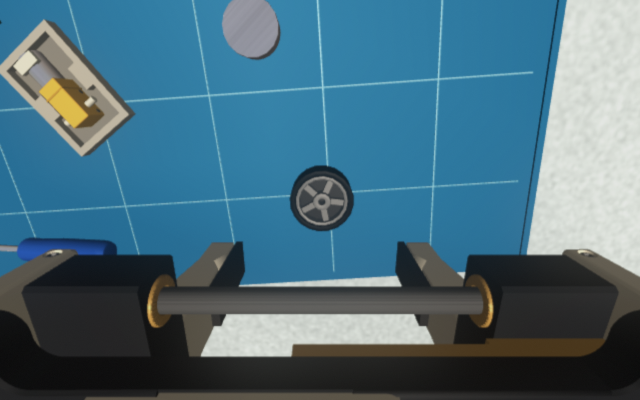

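The wheel is at (321,199), measuring about 60 mm, with no other black disc near it. I'll descend.

Call:
apply_moves:
  plan:
    - [0, [0, 0.04, 0.3], 0]
    - [0, [0, 0, 0.6], 0]
    - [0, [0, 0, 0.6], 0]
    - [0, [0, 0, 0.5], 0]
    - [0, [0, 0, 0.35], 0]
    - [0, [0, 0, 0.15], 0]
    - [0, [0, 0, 0], 0]
    - [0, [0, 0, 0], 0]

```text
time_s: 34.55
tcp_pos: [0.3517, -0.303, 0.0159]
eef_rot: [-179.9, -0.0, -93.8]
contact_force: [-0.1, -0.4, 0.2]
gripper_width: 0.0877
```

```bash
python3 -c "
from h import *
go(.351,-.3033,.013,None)
cv2.imwrite('pics/w14.png',viewer.capture('wrist')['frame'])"
```

```text
t 34.5 tcp [ 0.3517 -0.303   0.0159] yaw -93.78 w 0.0877 F [-0.1 -0.4  0.2]
shift total [0.006 0.014 0.057]  xy over 1 rows: [0.006 0.014]
```

View pics/w14.png

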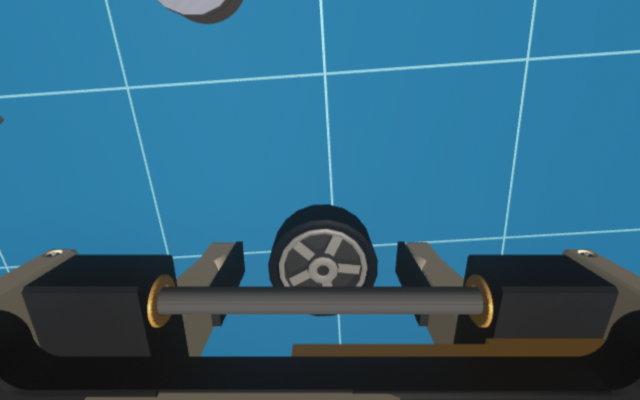

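Call:
apply_moves:
  plan:
    - [0, [0, 0.01, 0.04], 0]
    - [0, [0, 0, 0], 0]
    - [255, [0, 0, 0], 0]
    - [255, [0, 0, 0], 0]
    - [255, [0, 0, 0], 0]
    - [255, [0, 0, 0], 0]
    - [255, [0, 0, 0], 0]
    - [255, [0, 0, 0], 0]
  squeeze: 25

```text
time_s: 35.6
tcp_pos: [0.3506, -0.3029, 0.0133]
eef_rot: [-180.0, -0.0, -93.8]
contact_force: [0.5, -0.1, 0.9]
gripper_width: 0.0592
```

Call:
apply_moves:
  plan:
    - [255, [0, 0, -0.2], 0]
    - [255, [0, 0, -0.5], 0]
    - [255, [0, 0, -0.7], 0]
    - [255, [0, 0, -0.7], 0]
    - [255, [0, 0, -0.4], 0]
    - [255, [0, 0, 0], 0]

```text
time_s: 36.35
tcp_pos: [0.3516, -0.3033, 0.1405]
eef_rot: [-179.8, -0.1, -93.8]
contact_force: [0.7, 0.3, -1.4]
gripper_width: 0.0592
```

```bash
python3 -c "
from h import *
go(.4282,.1075,.14,None)
cv2.imwrite('pics/w15.png',viewer.capture('wrist')['frame'])"
```

```text
t 36.4 tcp [ 0.3516 -0.3033  0.1405] yaw -93.80 w 0.0592 F [ 0.7  0.3 -1.4]
shift total [-8.299e+00 -9.850e-01  4.000e-03]  xy over 11 rows: [-0.754 -0.09 ]
```

View pics/w15.png

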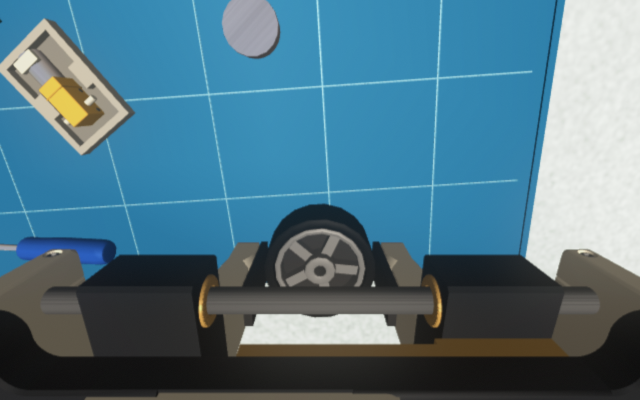

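The wheel is held level. The straight line would graze the 0.4 m inner reach, so I'll swing out a little.

Call:
apply_moves:
  plan:
    - [255, [-0.4, -0.4, 0], 0]
    - [255, [-0.5, -0.5, 0], 0]
    - [255, [-0.5, -0.5, 0], 0]
    - [255, [-0.6, -0.4, 0], 0]
    - [255, [-0.7, 0, 0], 0]
    - [255, [-0.7, 0, 0], 0]
    - [255, [-0.7, 0, 0], 0]
    - [255, [-0.7, 0, 0], 0]
    - [255, [-0.7, 0, 0], 0]
    - [255, [-0.7, 0.1, 0], 0]
    - [255, [0, 0, 0], 0]

```text
time_s: 37.78
tcp_pos: [0.4553, 0.0022, 0.1375]
eef_rot: [179.9, -0.0, -93.7]
contact_force: [0.1, -0.1, -0.9]
gripper_width: 0.0593
```

```bash
python3 -c "
from h import *
go(.4282,.1075,.14,None)"
```

```text
t 37.8 tcp [0.4553 0.0022 0.1375] yaw -93.66 w 0.0593 F [ 0.1 -0.1 -0.9]
shift total [-2.066  0.676 -0.051]  xy over 3 rows: [-0.689  0.225]
```

Call:
apply_moves:
  plan:
    - [255, [-0.516, 0.169, 0], 0]
    - [255, [-0.516, 0.169, 0], 0]
    - [255, [-0.516, 0.169, 0], 0]
    - [255, [-0.516, 0.169, 0], 0]
    - [255, [0, 0, 0], 0]
    - [255, [0, 0, 0], 0]

```text
time_s: 38.52
tcp_pos: [0.4288, 0.1053, 0.1378]
eef_rot: [179.9, -0.0, -93.8]
contact_force: [0.2, -0.4, -0.5]
gripper_width: 0.0593
```

```bash
python3 -c "
from h import *
go(.4282,.1075,.03,None)
np.save('pose.npy',np.r_[pose()[0],pose()[1].ravel()])
cv2.imwrite('pics/w16.png',viewer.capture('wrist')['frame'])"
```

```text
t 38.5 tcp [0.4288 0.1053 0.1378] yaw -93.81 w 0.0593 F [ 0.2 -0.4 -0.5]
shift total [-0.045  0.012  2.155]  xy over 1 rows: [-0.045  0.012]
```

View pics/w16.png

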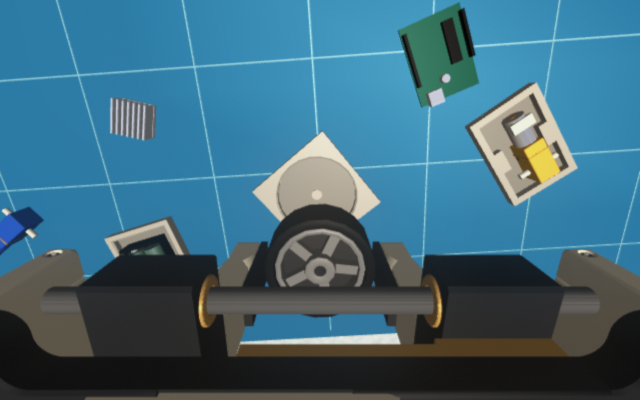

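The well's centre dot is at (317,195). I'll cross-check it against the tray corners (253,192) and (380,204).

```bash
python3 -c "
from h import *
P=np.load('pose.npy');P=(P[:3],P[3:].reshape(3,3));c=viewer.capture('wrist')
print(ray(c,[(317,195)],.005,P)); p=ray(c,[(253,192),(380,203)],.013,P);print(p.mean(0),np.linalg.norm(p[0]-p[1]))
go(.428,.108,.03)"
```

```text
[[0.42598586 0.10895633 0.005     ]]
[0.42584082 0.10902243 0.013     ] 0.12377306812206858
t 38.6 tcp [0.429  0.1051 0.138 ] yaw -93.85 w 0.0591 F [-0.4  0.5  1.2]
shift total [-0.057  0.022  2.159]  xy over 1 rows: [-0.057  0.022]
```

Consistent (diagonal 123.8 against 124.5). I'll aim at (427,108).

Call:
apply_moves:
  plan:
    - [255, [-0.06, 0.04, 0.3], 0]
    - [255, [0, 0, 0.5], 0]
    - [255, [0, 0, 0.5], 0]
    - [255, [0, 0, 0.5], 0]
    - [255, [0, 0, 0.3], 0]
    - [255, [0, 0, 0.1], 0]
    - [255, [0, 0, 0], 0]
    - [255, [0, 0, 0], 0]

```text
time_s: 39.62
tcp_pos: [0.4277, 0.1092, 0.0289]
eef_rot: [-180.0, 0.0, -93.8]
contact_force: [0.4, -0.2, -0.1]
gripper_width: 0.0595
```

```bash
python3 -c "
from h import *
go(.427,.108,.0165)"
```

```text
t 39.6 tcp [0.4277 0.1092 0.0289] yaw -93.82 w 0.0595 F [ 0.4 -0.2 -0.1]
shift total [0.025 0.013 0.248]  xy over 1 rows: [0.025 0.013]
```

Call:
apply_moves:
  plan:
    - [255, [0.015, 0.013, 0.12], 0]
    - [255, [0, 0, 0.08], 0]
    - [255, [0, 0, 0.03], 0]
    - [255, [0, 0, 0], 0]
    - [255, [0, 0, 0], 0]

```text
time_s: 40.25
tcp_pos: [0.4266, 0.1085, 0.0168]
eef_rot: [-180.0, 0.0, -93.8]
contact_force: [0.3, 0.3, -0.5]
gripper_width: 0.0593
```

Call:
apply_moves:
  plan:
    - [60, [0, 0, 0], 0]
    - [40, [0, 0, 0], 0]
    - [20, [0, 0, 0], 0]
    - [20, [0, 0, 0], 0]
    - [10, [0, 0, 0], 0]
    - [0, [0, 0, -0.3], 0]
    - [0, [0, 0, -0.6], 0]
    - [0, [0, 0, -0.8], 0]
    - [0, [0, 0, -0.8], 0]
    - [0, [0, 0, 0], 0]
    - [0, [0, 0, 0], 0]

```text
time_s: 41.62
tcp_pos: [0.4262, 0.1083, 0.1415]
eef_rot: [180.0, 0.0, -93.8]
contact_force: [0.1, -0.3, -0.8]
gripper_width: 0.0882
```

```bash
python3 -c "
from h import *
go(.427,.108,.0165)
cv2.imwrite('pics/w17.png',viewer.capture('wrist')['frame'])"
```

```text
t 41.6 tcp [0.4262 0.1083 0.1415] yaw -93.82 w 0.0882 F [ 0.1 -0.3 -0.8]
shift total [ 0.005 -0.017  2.5  ]  xy over 1 rows: [ 0.005 -0.017]
```

View pics/w17.png

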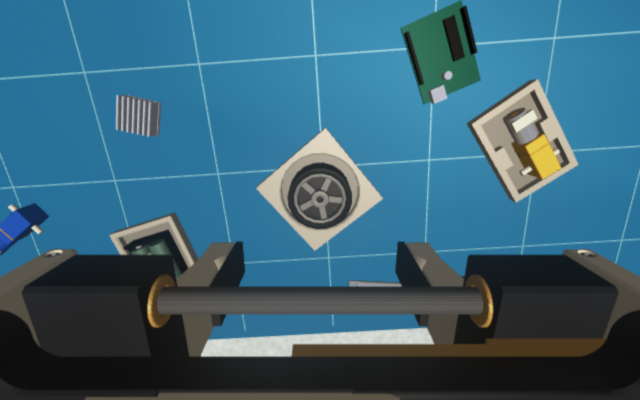

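The wheel is in the round well at (320,197). I'll move the arm aside for a last overall look.

Call:
apply_moves:
  plan:
    - [0, [-0.5, 0, -0.5], 0]
    - [0, [-0.6, 0, -0.5], 0]
    - [0, [-0.6, 0, -0.5], 0]
    - [0, [-0.6, 0, 0], 0]
    - [0, [-0.6, 0, 0], 0]
    - [0, [-0.6, 0, 0], 0]
    - [0, [-0.6, 0, 0], 0]
    - [0, [-0.6, 0, 0], 0]
    - [0, [-0.6, 0, 0], 0]
    - [0, [-0.6, 0, 0], 0]
    - [0, [0, 0, 0], 0]
    - [0, [0, 0, 0], 0]

```text
time_s: 43.18
tcp_pos: [0.4459, 0.4029, 0.2161]
eef_rot: [180.0, -0.1, -93.8]
contact_force: [-0.2, -0.3, 0.0]
gripper_width: 0.0877
```

```bash
python3 -c "
from h import *
f=viewer.capture('top')['frame']
cv2.imwrite('pics/t2.png',cv2.resize(f[110:310,190:460],None,fx=2.9,fy=2.9,interpolation=cv2.INTER_CUBIC))
g=viewer.capture('side')['frame']
cv2.imwrite('pics/s2.png',cv2.resize(g[150:300,200:460],None,fx=3,fy=3,interpolation=cv2.INTER_CUBIC))"
```

```text
(no output)
```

View pics/t2.png

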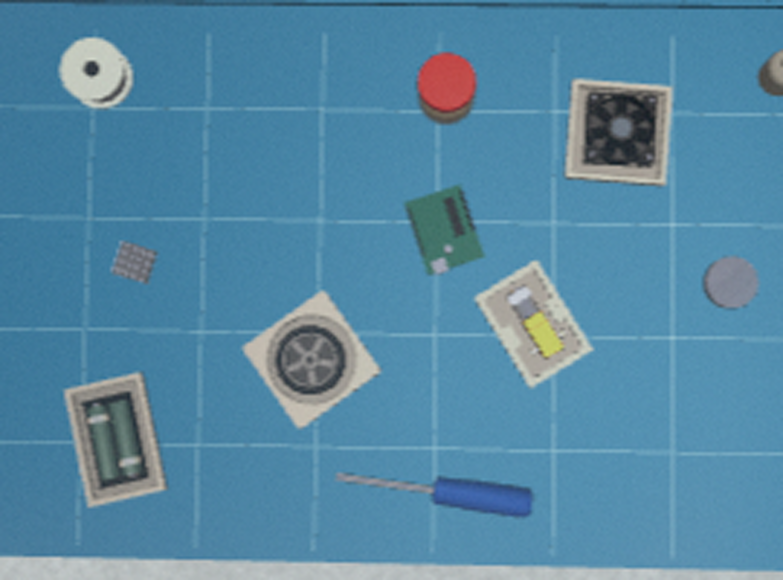

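View pics/s2.png

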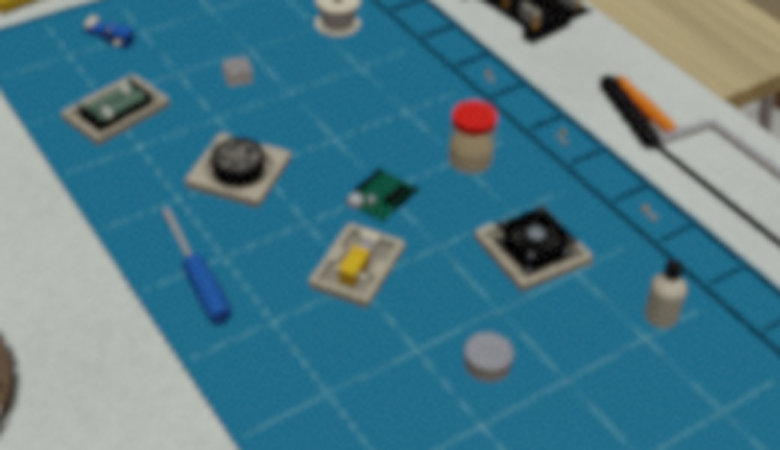

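The enlarged views show every part inside its own well: pack (115,440), wheel (311,358), motor (537,322) and fan (620,130) in the top crop. The jar stands upright at (473,135) in the side crop. The arm is touching nothing, so I'm handing in.

```bash
python3 -c "
from plant import close_job
print(close_job())"
```

```text
the job is handed in; nothing more can be done
None
```

The wheel, fan, battery pack and yellow gear motor are each in their own tray, set down and released. The job was handed in at about 43 s of the 120 s allowed, and `close_job` reported no verdict.

- **Last checks:** the final top and side pictures show all four parts lying inside their wells and looking flat, and the jar still upright. The gripper was open and the arm clear of everything, with the contact force near zero.
- **Disagreements:** the top and wrist views agreed to within about 3 mm on the trays. On the motor they differed by about 5 mm, mostly because the top camera also saw the motor's side; I grasped at the wrist camera's position. No check failed. Final positions and flatness were judged by eye from the pictures, not measured.

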